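# Load the portable stove with the canister that fits

### The arm

A 6-joint arm with a two-finger parallel gripper is mounted at the origin on a cart in front of the work surface, level with it; the furniture and walls round the work are solid. World frame = base frame: x ahead of the robot, y to its left, z up, the work surface at z = 0. Lengths are in m, angles in degrees, forces in N, time in s.
With the tool pointing down it reaches from about 0.325 to 0.9 m from the base axis. Payload 6.1 kg.
Tool frame: the origin (TCP) lies midway between the tips of the shut fingers; the grasp point (between the pads) lies arm.grip_depth behind it (arm.grip_depth is the distance from the TCP to the grasp point, in m); z points along the fingers, y is the direction in which the jaws open and shut (so a half turn about z gives the same grasp; the last joint's range is limited). The gripper opens to 87 mm and grips with 3 to 60 N. Pads are 19 mm wide; open, the fingers measure 117 mm over their backs; the gripper's body (75 mm by 190 mm) begins 51 mm behind the grasp point.
Start: joints at [60.269, 12.628, 87.462, -0, 79.91, -7.225], TCP at [0.239, 0.577, 0.223] pointing down, gripper open.
Joint ranges: [-170.65, 170.65], [-52.31, 119.04], [5.05, 147.46], [-71.25, 251.25], [11.57, 151.72], [-153.62, 153.62]. Speed limits (degrees/s): [147.25, 147.25, 172.46, 180, 180, 180].

### API

Orientations are given as a 3x3 rotation matrix whose columns are the frame's x, y, z axes.
In Python, from rig import arm, planner, vision, close_job gives the robot as it stands. Calls block until the motion is done:
- arm.move_ptp(position, orientation): joint-space move of the TCP to a pose.
- arm.movel(position, rotation=None, rate=0.15, threshold=None): straight line of the TCP; rotation=None keeps the orientation; rate is the mean speed in m/s. With threshold (N) it stops when the force on the tool has changed by that much, and returns True; else False.
- arm.move_joints(angles): joint-space move.
- arm.gripper_open() and arm.close(): open the fingers fully, or close them until they stop; the grip force is fixed at half the most.
- arm.hold(seconds).
- planner.ik(position, orientation): joint angles nearest the present ones, or None.
- vision.grab_frame(name): name is "scene" or "top"; returns a dict with "img" (384x512x3 uint8, red, green, blue), "depth" (384x512 float32, m along the optical axis (not along the pixel's ray), 0 where there is no reading), "mtx" (3x3 intrinsics, pixels), "distortion" ([k1, k2, p1, p2, k3] as OpenCV has them; the pictures are not rectified), "pose" (4x4, takes a point from camera to world coordinates). Camera axes: x right, y down, z forward; pixel columns grow to the right and rows downward; lengths in m; the calibration is good to about 2 mm. A picture is of the moment at which its call begins.
A pose or a line that the arm cannot do raises arm.IKError and nothing moves.
- close_job(): hands the job in, once; it reports no verdict.
Readings, each from a call of its own:
- arm.current_time_s(): time.
- arm.current_joints(): joint angles.
- arm.current_joint_vel(): joint speeds.
- arm.current_joint_efforts(): joint torques, N m.
- arm.current_eef_pos(): TCP position.
- arm.current_tool_rot(): TCP orientation.
- arm.current_force(): force on the tool from outside, world axes, zero at the start.
- arm.current_torque(): the same for the moment, N m.
- arm.current_width(): opening from 0.0 (shut) to 1.0 (fully open).
Only numpy, scipy, OpenCV 4.12 (cv2) and the standard library are available. Lean on these libraries where they do the work, as an engineer would, in place of code of your own. Each camera call takes 0.05 s, during which the arm holds its last target. There are 200 camera calls.

### The job

Load the portable stove with the gas canister that fits it, the one with the notched collar: lay it down in the stove's bay, collar to the front panel and notch straight up, then swing the locking lever back until it drops right home into the notch. The lever has to be forward, out of the way, before the canister goes in, so if you find it swung back, bring it forward first. Leave the other canister standing where it is and the other things on the worktop undisturbed; the bay's lid stays open for the leak check.

Things in the scene. Friction and masses are not known exactly. Their poses are not given: they have to be found in the camera images.
- canister_center (a point): The canister to load: aluminium, white band, 62 mm wide, 183 mm long, 0.2 to 0.4 kg, loose, standing upright at the start; it ends in a steel collar disc with one notch. This point: on its axis, 88 mm from the base. z: from base to valve; x: towards the notch. The body is 62 mm wide up to 146 mm from the base, then a shoulder to 158 mm. Laid on its side it may roll a little.
- canister_collar (a point): Centre of that canister's collar, on its axis, 173.5 mm from the base. The collar is a disc 44 mm wide, 7 mm thick (170 to 177 mm from the base), behind it a neck 18 mm wide, beyond it a valve stem 8 mm wide to 183 mm. z: from base to valve; x: towards the notch in its rim, which is 16 mm wide, its floor 10 mm from the axis.
- other_center (a point): The second canister, same body and band (62 mm wide, shoulder at 146 mm), but it ends in a plain threaded brass neck 18 to 21 mm wide, up to 177 mm, with no collar: it does not fit this stove. Stands upright. This point: on its axis, 88 mm from the base; z up.
- stove: Grey portable stove, fixed, 280 (x) x 345 (y) x 88 mm; origin: centre of its underside; x from its front (knob, towards the robot) to its back, y to its left. Burner on the left, up to 104 mm. Bay on the right, open upward, centre line y = -100 mm, 137 mm wide inside; walls 58 mm high, front panel 45 mm thick, 88 mm high. Bay lid fixed open at the rear, x = 138 to 215 mm, up to 0.28 m.
- bay_center (a point): Where canister_center lies when loaded: bay's centre line, 56 mm above the worktop. Axes as the stove's. V cradles 54 mm in front of and 58 mm behind this point (8 mm thick) carry and centre the canister; between them, fingers have 36 mm free either side of the body, down to 20 mm above the worktop. Play lengthwise: 5 mm each way, between the valve seat in front and a rear stop.
- bay_collar (a point): Where canister_collar lies when loaded: on the bay's centre line, 56 mm above the worktop, 14 mm behind the front panel's inner face. Axes as the stove's.
- lever_pivot (a point): Pivot of the locking lever, on top of the front panel, on the bay's centre line, 100 mm above the worktop; axes as the stove's. The lever swings in the upright plane of that line. Its steel tooth (5 mm wide) stands up clear of the bay when released; locked, it reaches down to 69 mm above the worktop into the notch; without a notch there it stops short on the collar.
- lever_bar (a point): Centre of the lever's handle, a black cross bar 54 mm long (along the stove's y), 14 mm thick, on a thin rod 55 mm long; it stands 45 mm to the left (+y) of the pivot point and the tooth. Released, it leans forward: 35 mm in front of the pivot (-x) and 42 mm above it. Locked, it leans back: 48 mm behind the pivot (+x) and 28 mm above it. Push it along its arc: a level push can bind.
- lock_lever (a joint): Locking lever: 0 = released (handle leaning to the front), 1.745 rad = locked (handle leaning back over the bay). Turns easily (0.14 kg) and drops by its own weight to whichever end it leans to; the change is near 0.7 rad, handle upright. So at the start it lies at one end or the other. While it is locked, its tooth bars the bay.
- spice_red: Bystander: spice jar with a red lid, 45 mm wide, 106 mm high; origin at the centre of its underside.
- dip_bowl_0: Bystander: small grey dip bowl, 82 mm wide, 34 mm high; origin at the centre of its underside.
- tumbler_1: Bystander: pale tumbler, open upward, 72 mm wide, 85 mm high; origin at the centre of its underside.
- tin_beans: Bystander: food tin, 75 mm wide, 110 mm high; origin at the centre of its underside.
- salt_shaker: Bystander: spice jar with a pale lid, 44 mm wide, 109 mm high; origin at the centre of its underside.
- tea_light: Bystander: tea light in its cup, 38 mm wide, 15 mm high; origin at the centre of its underside.
- spoon_left: Bystander: steel spoon lying flat, 188 mm long (along its x), 38 mm wide, 15 mm high; origin at the centre of its underside.
Not all that is in view belongs to the job. Leave any green look-alike of the part that bears canister_center alone. Leave any orange look-alike of the part that bears other_center alone.

How it is judged:
By the outcome, as a careful person would: the job done as asked, in the order asked, and still so for the second after the job is handed in, with the robot touching nothing.
It also fails if it takes over 72 s, if anything falls off the work surface, if the arm or the gripper's body presses on something with over 40 N, if the wrist force passes 120 N, or if a joint passes its speed limit or range.

## Working session

There is one attempt and no reset: what is moved stays moved. The work goes in short steps, each a Python script; the robot and the scene stay as the last script left them, time stands still between calls to the robot, and variables do not carry over. Pictures are saved under pics/ and viewed, about 8 in all and at most 12, crops included, and the job is handed in when it is done.

```bash
ls; mkdir -p pics; cat > h.py <<'E'
import numpy as np, cv2
from rig import arm, planner, vision, close_job
def grab(n):
    f=vision.grab_frame(n); np.savez(f'{n}.npz',**f); return f
def load(n): return dict(np.load(f'{n}.npz'))
def cloud(f):
    h,w=f['depth'].shape; u,v=np.meshgrid(np.arange(w),np.arange(h))
    p=cv2.undistortPoints(np.stack([u,v],-1).reshape(-1,1,2).astype(float),f['mtx'],f['distortion']).reshape(h,w,2)
    d=f['depth'][...,None]; c=np.concatenate([p*d,d],-1)
    return c@f['pose'][:3,:3].T+f['pose'][:3,3]
def save(name,im,s=1):
    cv2.imwrite(f'pics/{name}.png',cv2.resize(im[...,::-1],None,fx=s,fy=s,interpolation=cv2.INTER_CUBIC))
E
python3 - <<'E'
from h import *
for n in('scene','top'):
    f=grab(n); save(n+'0',f['img'],1.5); print(n,f['pose'].round(3).tolist())
print(arm.grip_depth,arm.current_tool_rot().round(3).tolist() if hasattr(arm.current_tool_rot(),'round') else arm.current_tool_rot())
E
```

```text
pics
scene [[-0.89, -0.269, 0.368, -0.105], [-0.456, 0.538, -0.709, 1.148], [-0.007, -0.799, -0.601, 1.134], [0.0, 0.0, 0.0, 1.0]]
top [[0.097, -0.974, 0.203, 0.235], [-0.995, -0.095, 0.022, -0.037], [-0.002, -0.205, -0.979, 1.489], [0.0, 0.0, 0.0, 1.0]]
0.0187 [[-0.924, 0.383, -0.001], [0.383, 0.924, -0.002], [0.0, -0.002, -1.0]]
```

View pics/scene0.png

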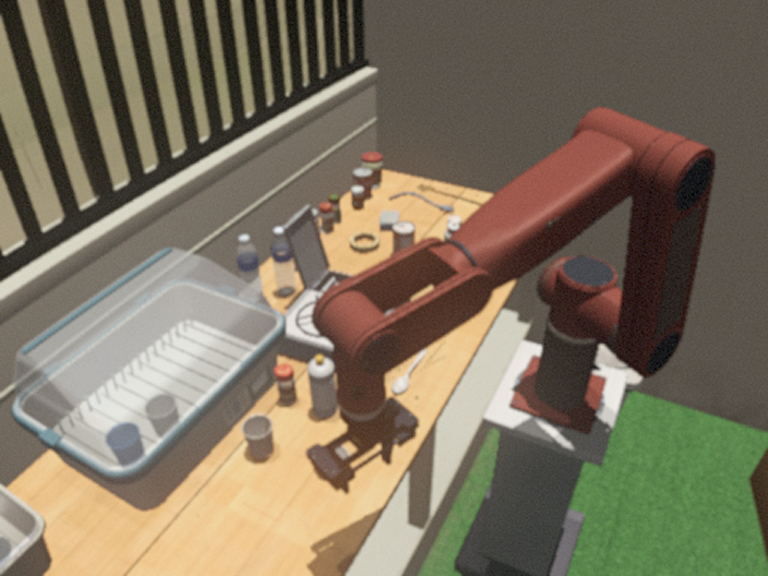

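View pics/top0.png

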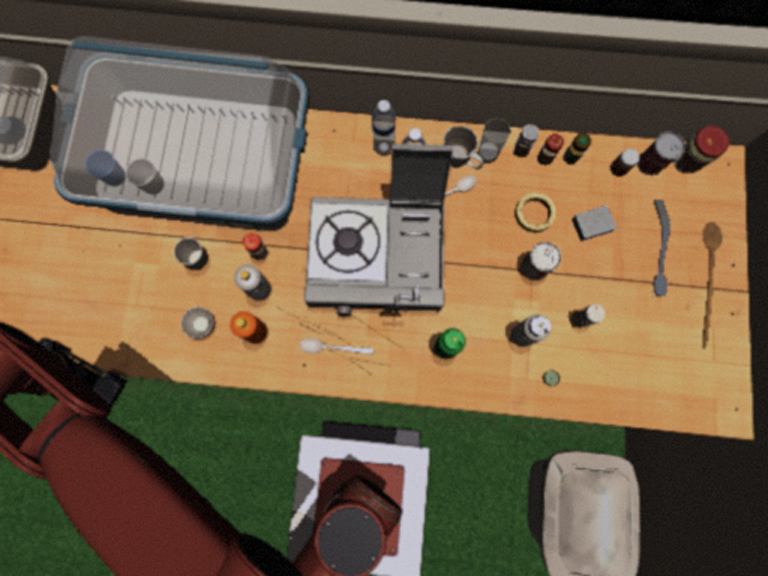

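```bash
python3 - <<'E'
from h import *
f=load('top'); im=f['img']
a=cv2.resize(im[125:230,250:410],None,fx=5,fy=5,interpolation=cv2.INTER_CUBIC)
save('crop1',a)
P=cloud(f)
for n,(u,v) in dict(target=(358,218),tin=(363,173),green=(301,228),other=(163,182)).items():
    for r in [P[v-22:v+22,u-22:u+22].reshape(-1,3)]:
        m=r[:,2]>.03; q=r[m]; print(n,q.min(0).round(3),q.max(0).round(3))
        for lo,hi in((.1,.14),(.14,.16),(.16,.19)):
            s=q[(q[:,2]>lo)&(q[:,2]<hi)]
            if len(s):print('  ',lo,len(s),s.min(0).round(3),s.max(0).round(3),s.mean(0).round(3))
E
```

```text
target [ 0.235 -0.402  0.03 ] [ 0.484 -0.037  1.489]
   0.1 54 [ 0.422 -0.391  0.101] [ 0.476 -0.343  0.14 ] [ 0.441 -0.355  0.12 ]
   0.14 128 [ 0.424 -0.402  0.141] [ 0.484 -0.344  0.16 ] [ 0.447 -0.367  0.151]
   0.16 124 [ 0.433 -0.396  0.16 ] [ 0.476 -0.353  0.184] [ 0.455 -0.374  0.176]
tin [ 0.235 -0.433  0.031] [ 0.738 -0.037  1.489]
   0.1 322 [ 0.601 -0.433  0.1  ] [ 0.674 -0.362  0.117] [ 0.637 -0.398  0.107]
green [ 0.235 -0.212  0.031] [ 0.434 -0.037  1.489]
   0.1 31 [ 0.373 -0.198  0.102] [ 0.417 -0.152  0.139] [ 0.385 -0.167  0.122]
   0.14 126 [ 0.374 -0.212  0.141] [ 0.434 -0.152  0.159] [ 0.4   -0.179  0.151]
   0.16 123 [ 0.382 -0.204  0.16 ] [ 0.423 -0.162  0.188] [ 0.404 -0.182  0.176]
other [ 0.235 -0.037  0.031] [0.618 0.349 1.489]
   0.1 128 [0.476 0.28  0.1  ] [0.609 0.349 0.14 ] [0.552 0.311 0.112]
   0.14 203 [0.477 0.28  0.14 ] [0.537 0.343 0.159] [0.505 0.309 0.152]
   0.16 47 [0.488 0.292 0.16 ] [0.522 0.332 0.184] [0.505 0.31  0.17 ]
```

View pics/crop1.png

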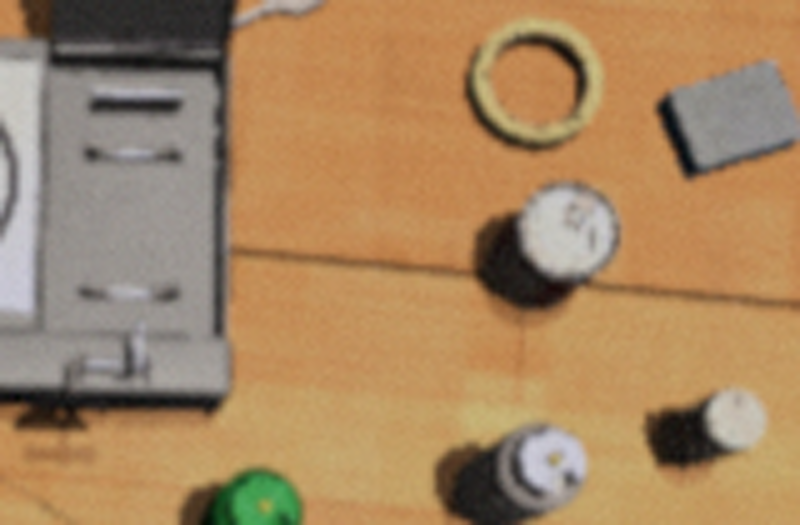

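```bash
python3 - <<'E'
from h import *
fs=[vision.grab_frame('top') for _ in range(10)]
f=fs[0]; f['img']=np.mean([g['img'] for g in fs],0).astype(np.uint8)
f['depth']=np.median([g['depth'] for g in fs],0).astype(np.float32)
np.savez('top.npz',**f)
im=f['img']; P=cloud(f)
a=cv2.resize(im[205:240,340:385],None,fx=11,fy=11,interpolation=cv2.INTER_CUBIC)
b=cv2.resize(im[180:215,235:300],None,fx=6,fy=6,interpolation=cv2.INTER_CUBIC)
h=max(a.shape[0],b.shape[0]); pad=lambda x:np.pad(x,((0,h-x.shape[0]),(0,0),(0,0)))
save('crop2',np.hstack([pad(a),pad(b)]))
# collar height points
w=P[205:240,340:385]; m=(w[...,2]>.165)
print((m.astype(int)*(w[...,2]*1000).astype(int))[3:24,5:28])
q=w[(w[...,2]>.170)&(w[...,2]<.18)]; print('collar',len(q),q.min(0),q.max(0),q.mean(0))
# stove pieces
s=P[125:215,240:300].reshape(-1,3); s=s[(s[:,2]>0.01)]
for lo,hi in((.05,.064),(.082,.093),(.098,.16)):
    t=s[(s[:,2]>lo)&(s[:,2]<hi)&(s[:,0]<.80)&(s[:,0]>.4)]; print(lo,len(t),t.min(0).round(4),t.max(0).round(4))
    if lo>.09: print(t[t[:,0]<.56].round(3).tolist())
    else:
        r=cv2.minAreaRect(t[:,:2].astype(np.float32)); print(r)
E
```

```text
[[  0   0   0   0   0   0   0   0   0   0   0   0   0   0   0   0   0   0
    0   0   0   0   0]
 [  0   0   0   0   0   0   0   0   0   0   0   0   0   0   0   0   0   0
    0   0   0   0   0]
 [  0   0   0   0   0   0   0   0   0   0   0   0   0   0 177 176 178   0
    0   0   0   0   0]
 [  0   0   0   0   0   0   0   0   0   0   0   0 175 174 178 177 174 177
  177   0   0   0   0]
 [  0   0   0   0   0   0   0   0   0   0   0 176 176 177 177 177 175 176
  175 175   0   0   0]
 [  0   0   0   0   0   0   0   0   0   0 176 176 176 176 176 177 175 178
  175 175 174   0   0]
 [  0   0   0   0   0   0   0   0   0 173 177 176 174 177 177 176 176 176
  176 177 177 177   0]
 [  0   0   0   0   0   0   0   0   0 178 176 175 176 177 177 176 181 176
  175 176 175 178   0]
 [  0   0   0   0   0   0   0   0   0 176 177 177 175 177 177 181 183 176
  175 174 176 176   0]
 [  0   0   0   0   0   0   0   0   0 178 176 177 175 176 176 182 184 177
  175 176 176 178   0]
 [  0   0   0   0   0   0   0   0   0 173 177 177 175 177 177 177 177 177
  176 175 174 175   0]
 [  0   0   0   0   0   0   0   0
[... 4001 characters left out ...]
8, 0.15], [0.465, -0.032, 0.146], [0.466, -0.035, 0.146], [0.466, -0.039, 0.148], [0.466, -0.042, 0.149], [0.466, -0.046, 0.147], [0.467, -0.049, 0.147], [0.467, -0.053, 0.147], [0.467, -0.056, 0.148], [0.467, -0.06, 0.15], [0.468, -0.063, 0.147], [0.468, -0.067, 0.148], [0.469, -0.07, 0.148], [0.469, -0.074, 0.147], [0.461, -0.022, 0.143], [0.462, -0.025, 0.143], [0.462, -0.029, 0.143], [0.462, -0.032, 0.144], [0.462, -0.036, 0.147], [0.462, -0.039, 0.146], [0.463, -0.043, 0.145], [0.463, -0.046, 0.145], [0.464, -0.05, 0.145], [0.464, -0.053, 0.145], [0.464, -0.057, 0.147], [0.464, -0.06, 0.146], [0.465, -0.064, 0.143], [0.465, -0.067, 0.146], [0.466, -0.071, 0.144], [0.466, -0.074, 0.142]]
```

View pics/crop2.png

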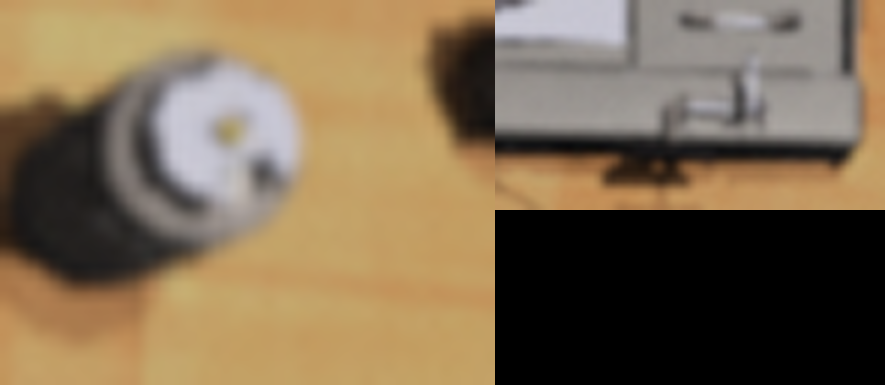

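```bash
cat > fit.py <<'E'
from h import *
from scipy.optimize import differential_evolution, minimize
f=load('top'); P=cloud(f); C=f['pose'][:3,3]
def plane(z): # ray hits at height z
    t=(z-C[2])/(P[...,2]-C[2]); return C+(P-C)*t[...,None]
# notch
w=(slice(203,242),slice(338,387)); X=plane(.1765)[w][...,:2].reshape(-1,2); Z=P[w][...,2].reshape(-1); on=((Z>.171)&(Z<.19))
def model(p):
    d=X-p[:2]; r=np.hypot(*d.T); s=d@[np.cos(p[2]),np.sin(p[2])]; t=d@[-np.sin(p[2]),np.cos(p[2])]
    sg=lambda x:1/(1+np.exp(-np.clip(x/.001,-50,50)))
    return sg(.022-r)*(1-sg(s-.010)*sg(.008-abs(t)))
r=differential_evolution(lambda p:((model(p)-on)**2).sum(),[(.44,.47),(-.39,-.36),(-np.pi,np.pi)],seed=0)
print('collar',r.x[:2],np.degrees(r.x[2]),r.fun,on.sum())
# stove front panel
Q=P[170:215,190:305].reshape(-1,3); Q=Q[(abs(Q[:,2]-.088)<.006)&(Q[:,0]<.56)]
B=P[185:215,240:290].reshape(-1,3); B=B[(B[:,2]>.1465)&(B[:,0]<.48)]
print('bar',B.mean(0),np.degrees(np.polyfit(B[:,1],B[:,0],1)[0]))
S=P[120:215,190:305].reshape(-1,3); S=S[(S[:,2]>.05)&(S[:,2]<.093)&(S[:,0]<.785)]
print('stove', cv2.minAreaRect(S[:,:2].astype(np.float32)))
# front edge & right edge of upper plane
y=np.arange(-.14,.15,.01); e=[(Q[abs(Q[:,1]-v)<.005][:,0].min(),v) for v in y if (abs(Q[:,1]-v)<.005).any()]; e=np.array(e)
k=np.polyfit(e[:,1],e[:,0],1); print('front edge slope deg',np.degrees(k[0]),'x at y=0',k[1],'y range panel',Q[:,1].min(),Q[:,1].max())
for n,(u,v) in dict(salt=(393,210),tea=(367,252),tin=(363,173)).items():
    q=P[v-12:v+12,u-12:u+12].reshape(-1,3); q=q[(q[:,2]>q[:,2].max()-.008)]; print(n,q.mean(0).round(3))
E
python3 fit.py
```

```text
collar [ 0.45432116 -0.37445503] -150.5382351631438 5.380510165064606 119
bar [ 0.46951325 -0.04739732  0.14782431] -3.8381830120659415
stove ((0.6115326881408691, 0.04334351420402527), (0.3045085072517395, 0.41270557045936584), 7.348495960235596)
front edge slope deg -3.6181712078754433 x at y=0 0.4847018376932618 y range panel -0.16193583397296335 0.18216456459199107
salt [ 0.509 -0.52   0.109]
tea [ 0.35  -0.449  0.009]
tin [ 0.638 -0.398  0.107]
```

```bash
cat >> h.py <<'E'
psi=np.radians(3.8); ST=np.array([.6235,.0178,0])
RS=np.array([[np.cos(psi),-np.sin(psi),0],[np.sin(psi),np.cos(psi),0],[0,0,1]])
def stove(x,y,z): return ST+RS@np.array([x,y,z])
BAY=stove(.0045,-.1,.056)
CAN=np.array([.4543,-.3745,0]); NA=np.radians(-150.5)
GD=.0187
def pose(base,zc,xc,g,a,up=.0,s=1):
    """TCP pose gripping the canister: base pt, axis zc, notch dir xc, g along axis, tilt a(deg), grasp pt 'up' towards tool."""
    a=np.radians(a); tz=-np.cos(a)*xc-np.sin(a)*zc; ty=s*np.cross(zc,xc); tx=np.cross(ty,tz)
    gp=base+g*zc-up*tz; return gp+GD*tz, np.column_stack([tx,ty,tz])
Zu=np.array([0,0,1.]); NX=np.array([np.cos(NA),np.sin(NA),0])
E
python3 - <<'E'
from h import *
np.set_printoptions(suppress=True,precision=1)
f=load('top'); P=cloud(f)
for v in(156,183): 
    row=P[v-3:v+4,262:292]; q=row.reshape(-1,3); q=q[q[:,2]>.012]; L=(q-ST)@RS
    print('cradle',len(L),(L.min(0)*1000).round(),(L.max(0)*1000).round(),(L.mean(0)*1000).round(1))
for g in(.088,.1,.11):
  for a in(0,15,30,45):
    for s in(1,-1):
      r=[]
      p,R=pose(CAN,Zu,NX,g,a,.005,s); r.append(planner.ik(p,R))
      p2=p-.10*R[:,2]; r.append(planner.ik(p2,R))
      r.append(planner.ik(p+[0,0,.15],R))
      zc=-RS[:,0]; p,R=pose(BAY-.088*zc,zc,Zu,g,a,.005,s); r.append(planner.ik(p,R)); r.append(planner.ik(p+[0,0,.2],R))
      print(g,a,s,*[None if q is None else np.array(q) for q in r])
E
```

```text
cradle 210 [  44. -157.   17.] [ 73. -42.  49.] [ 57.6 -99.3  22.4]
cradle 210 [ -65. -158.   16.] [-37. -45.  48.] [ -51.6 -101.4   22.8]
0.088 0 1 [-80.7  49.1  98.9  72.7 100.5 -59.6] [-89.8  51.1  94.6  65.2 106.  -59.2] [-80.7  30.7 104.8  75.3 104.  -47.3] [ -14.4   24.9   92.6   -0.    62.5 -108.2] [ -14.4   14.    83.8   -0.    82.3 -108.2]
0.088 0 -1 [-80.7  49.1  98.9  72.7 100.5 120.4] [-89.8  51.1  94.6  65.2 106.  120.8] [-80.7  30.7 104.8  75.3 104.  132.7] [-14.4  24.9  92.6  -0.   62.5  71.8] [-14.4  14.   83.8  -0.   82.3  71.8]
0.088 15 1 [-79.6  38.2 103.3  65.9  89.6 -54. ] [-88.5  37.3 100.2  59.2  96.6 -53.1] [-79.6  21.2 105.9  66.5  95.5 -40.7] [ -17.1   15.9  105.8    7.6   44.4 -115.7] [ -17.1    2.9   97.2    5.8   65.9 -112.7]
0.088 15 -1 [-79.6  38.2 103.3  65.9  89.6 126. ] [-88.5  37.3 100.2  59.2  96.6 126.9] [-79.6  21.2 105.9  66.5  95.5 139.3] [-17.1  15.9 105.8   7.6  44.4  64.3] [-17.1   2.9  97.2   5.8  65.9  67.3]
0.088 30 1 [-76.3  28.3 106.2  57.9  79.5 -45.7] [-84.7  24.7 103.9  52.2  88.  -44.5] [-76.3  13.2 105.5  56.5  88.1 -32.4] [ -20.6 
[... 3072 characters left out ...]
7  22.5 103.9  52.2  89.4 -42.7] [-76.3  11.4 104.9  56.4  89.4 -30.4] [ -21.7    7.3  120.7   28.    27.3 -137.8] [ -21.7   -9.8  112.9   16.2   50.5 -123. ]
0.11 30 -1 [-76.3  25.8 106.5  57.6  80.7 136.2] [-84.7  22.5 103.9  52.2  89.4 137.3] [-76.3  11.4 104.9  56.4  89.4 149.6] [-21.7   7.3 120.7  28.   27.3  42.2] [-21.7  -9.8 112.9  16.2  50.5  57. ]
0.11 45 1 [-71.   18.1 107.2  46.9  72.3 -32.7] [-78.1  12.7 104.8  42.9  82.2 -31.4] [-71.    6.1 102.9  44.4  83.8 -20.7] None [ -26.1  -17.1  124.7   35.8   37.  -142. ]
0.11 45 -1 [-71.   18.1 107.2  46.9  72.3 147.3] [-78.1  12.7 104.8  42.9  82.2 148.6] None [-26.1   6.2 130.1  82.5  20.8 -14.1] [-26.1 -17.1 124.7  35.8  37.   38. ]
```

```bash
python3 - <<'E'
from h import *
f=load('top'); P=cloud(f)
for v in(156,183):
    q=P[v-7:v+8,262:292].reshape(-1,3); L=(q-ST)@RS*1000; L=L[(L[:,2]>27)&(abs(L[:,1]+100)<50)]; print('cradle arms x',np.median(L[:,0]),len(L),L[:,0].min(),L[:,0].max())
p,R=pose(CAN,Zu,NX,.095,8,.008)
up=lambda q,d:np.array(q)+[0,0,d]
pre=p-.13*R[:,2]
for q in(pre,up(pre,.2),p,up(p,.25)): print(planner.ik(q,R) is not None)
t=arm.current_time_s()
e=np.array(arm.current_eef_pos()); arm.movel(up(e,.15),rate=.25)
arm.move_ptp(up(pre,.2),R); print(arm.current_joints(),arm.current_time_s()-t)
arm.movel(pre,R,rate=.2)
hit=arm.movel(p,R,rate=.1,threshold=15); print('hit',hit,arm.current_eef_pos(),p,arm.current_force())
g=grab('scene'); g2=grab('top')
a=cv2.resize(g['img'],(512,384)); b=g2['img'][130:260,270:440]
save('pre',np.hstack([cv2.resize(g['img'][40:340,100:420],(400,375)),cv2.resize(b,(400,375))]))
print(arm.current_time_s()-t)
E
```

```text
cradle arms x 59.56706552738398 26 56.86046932475467 65.15519749022056
cradle arms x -52.783322474391746 32 -106.5176878344953 -47.301718879461845
True
True
True
True
[-92.06959518  22.60757395  98.9942902   65.11955142 111.68534927
 -38.72308652] 4.325
hit False [ 0.46322733 -0.36990108  0.09364174] [ 0.46352217 -0.36928234  0.09351085] [-0.3374234   0.55384335  0.84065199]
7.025
```

View pics/pre.png

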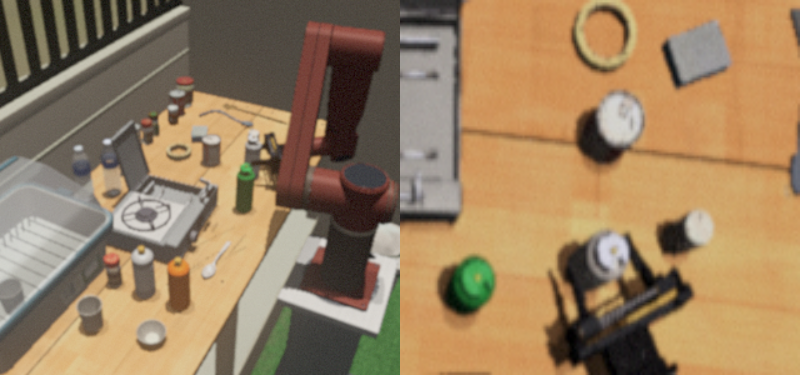

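```bash
sed -i 's/^BAY=.*/BAY=stove(.0025,-.1,.056)/' h.py; cat >> h.py <<'E'
up=lambda q,d:np.array(q)+[0,0,d]
zc=-RS[:,0]
def bay(h=0,dx=0,roll=0): 
    p,R=pose(BAY-.088*zc,zc,Zu,.095,8,.008); return up(p,h)+RS[:,0]*dx,R
E
python3 - <<'E'
from h import *
t=arm.current_time_s()
arm.close(); print('w',arm.current_width()*87)
p=np.array(arm.current_eef_pos()); R=np.array(arm.current_tool_rot())
arm.movel(up(p,.25),rate=.2); print('F',arm.current_force(),arm.current_width()*87)
q,Rb=bay(.2); arm.move_ptp(q,Rb); arm.hold(.3)
print(arm.current_joints(),arm.current_eef_pos(),q,arm.current_width()*87,arm.current_force())
g=grab('scene');g2=grab('top')
save('high',np.hstack([cv2.resize(g['img'][40:340,100:420],(400,375)),cv2.resize(g2['img'][110:240,190:320],(375,375))]))
print(arm.current_time_s())
E
```

```text
w 61.56445520215832
F [-0.45929667  0.15859157 -2.41508782] 61.575041031436804
[ -16.22361226    6.61391942   92.20869473    2.8432743    73.73601821
 -110.49158118] [ 0.62665997 -0.08348791  0.24480085] [ 0.62712316 -0.08217969  0.24540413] 61.24693400216449 [ 0.09566194 -0.06949388 -1.7701423 ]
11.3333
```

View pics/high.png

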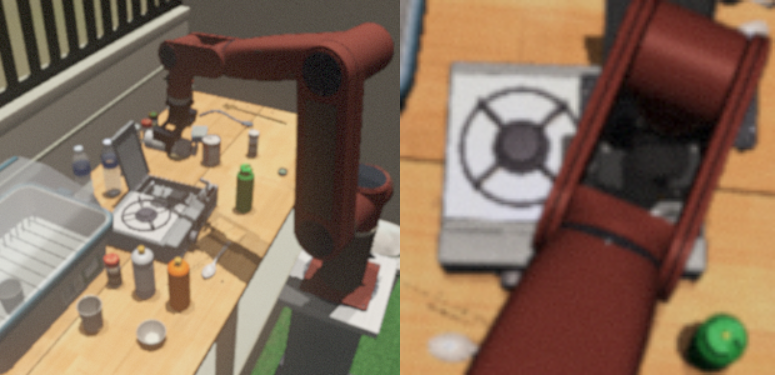

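```bash
python3 - <<'E'
from h import *
e=np.array(arm.current_eef_pos()); q,_=bay(.2); d=e-q
for n in('scene','top'):
    f=load(n); P=cloud(f); L=(P-ST-d)@RS-np.array([.0025,-.1,.256])
    m=(abs(L[...,1])<.04)&(abs(L[...,2])<.04)&(L[...,0]>-.11)&(L[...,0]<.11)
    print(n,m.sum())
    l=L[m]*1000
    for a,b in((-100,-90),(-90,-81),(-81,-70),(-70,-58),(-58,-40),(60,75),(75,105)):
        s=l[(l[:,0]>=a)&(l[:,0]<b)]
        if len(s): print(a,b,len(s),s.min(0).round(),s.max(0).round())
    v,u=np.where(m&(L[...,0]<-.05)); 
    if len(v): print(u.min(),u.max(),v.min(),v.max()); save('col_'+n,f['img'][max(0,v.min()-12):v.max()+12,max(0,u.min()-12):u.max()+12],8)
E
python3 -c "
import cv2,numpy as np,glob
a=[cv2.imread(f) for f in sorted(glob.glob('pics/col_*.png'))]; a=[cv2.resize(x,None,fx=380/x.shape[0],fy=380/x.shape[0]) for x in a]
x=np.hstack(a); s=min(1,800/x.shape[1]); cv2.imwrite('pics/col.png',cv2.resize(x,None,fx=s,fy=s))"
```

```text
scene 441
-100 -90 34 [-98. -22. -19.] [-90.  23.  22.]
-90 -81 13 [-90. -12.  -9.] [-84.  22.  20.]
-81 -70 32 [-80. -16. -14.] [-70.  28.  26.]
-70 -58 58 [-70. -18. -25.] [-58.  37.  33.]
-58 -40 58 [-58. -12. -20.] [-40.  34.  36.]
60 75 45 [ 60.  -8. -22.] [75. 32. 33.]
75 105 28 [ 75. -11. -18.] [85. 31. 32.]
244 258 151 165
top 301
-100 -90 3 [-92.  -3.   4.] [-92.   3.   7.]
-90 -81 54 [-89. -22. -15.] [-82.  20.  23.]
-81 -70 19 [-81.  -9.   2.] [-70.   7.  14.]
-70 -58 85 [-70. -29.  -7.] [-58.  27.  33.]
-58 -40 101 [-58. -28.  10.] [-40.  28.  37.]
272 289 163 178
```

View pics/col.png

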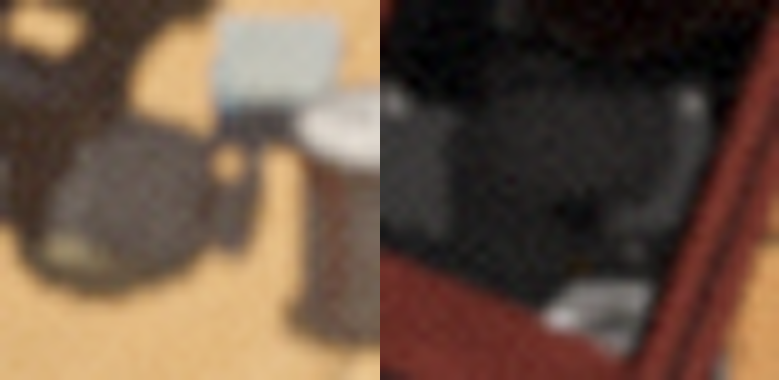

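```bash
python3 - <<'E'
from h import *
e=np.array(arm.current_eef_pos()); q,_=bay(.2); d=e-q
fs=[vision.grab_frame('top') for _ in range(12)]; f=fs[0]; f['depth']=np.median([g['depth'] for g in fs],0).astype(np.float32)
P=cloud(f); L=((P-ST-d)@RS-np.array([.0025,-.1,.256]))*1000
m=(L[...,0]<-78)&(L[...,0]>-100)&(abs(L[...,2])<30)&(abs(L[...,1])<30)
l=L[m]; r=np.hypot(l[:,1],l[:,2]); a=np.degrees(np.arctan2(l[:,1],l[:,2])) # + = left
k=r>13
for b in range(-120,121,10):
    s=(a>=b)&(a<b+10); print(b,(s&k).sum(),r[s].max().round(1) if s.any() else '-',end=' | ')
E
```

```text
-120 0 - | -110 0 - | -100 2 16.5 | -90 1 19.8 | -80 0 - | -70 0 - | -60 3 23.4 | -50 3 23.3 | -40 2 23.9 | -30 7 24.5 | -20 2 13.5 | -10 0 - | 0 0 12.8 | 10 2 13.5 | 20 5 24.5 | 30 2 24.3 | 40 3 24.9 | 50 2 23.7 | 60 3 23.0 | 70 0 - | 80 0 - | 90 1 16.2 | 100 2 19.8 | 110 0 6.7 | 120 0 - |
```

```bash
python3 - <<'E'
from h import *
e=np.array(arm.current_eef_pos()); q,R=bay(.2); c=(q-e)*[1,1,0]
q,R=bay(.02); arm.movel(q+c,R,rate=.1)
print(arm.current_eef_pos(),q,arm.current_force())
q,R=bay(-.004); h=arm.movel(q+c,R,rate=.03,threshold=6); print(h,arm.current_eef_pos(),q+[0,0,.004],arm.current_force(),arm.current_torque())
print(arm.current_time_s())
E
```

```text
[ 0.62764683 -0.08241192  0.0661627 ] [ 0.62712316 -0.08217969  0.06540413] [ 0.78632185 -0.32875528 -2.79777789]
True [ 0.62678996 -0.08154727  0.04432286] [ 0.62712316 -0.08217969  0.04540413] [0.49685217 1.77681749 2.9832235 ] [ 0.2392669  -0.20563185  0.05824837]
14.5417
```

```bash
cat >> h.py <<'E'
PIV=np.array([.5074,-.0901,.100])
RD=np.column_stack([np.cross(RS[:,1],-Zu),RS[:,1],-Zu])
_,Rb=bay()
if Rb[:,1]@RD[:,1]<0: RD=RD*[-1,-1,1]
def lev(x,z,y=.045): return PIV+RS@np.array([x,y,z])
E
python3 - <<'E'
from h import *
arm.gripper_open(); arm.hold(.3)
p=np.array(arm.current_eef_pos()); arm.movel(up(p,.03),rate=.05); print(arm.current_force()); arm.movel(up(p,.2),rate=.2)
arm.close()
arm.move_ptp(lev(-.09,.13),RD)
g=grab('scene')
# move the arm aside for a clear top view
j=np.array(arm.current_joints()); j[0]+=55; arm.move_joints(j)
fs=[vision.grab_frame('top') for _ in range(6)]; f=fs[0]; f['img']=np.mean([x['img'] for x in fs],0).astype(np.uint8); f['depth']=np.median([x['depth'] for x in fs],0).astype(np.float32); np.savez('top.npz',**f)
save('loaded',f['img'][125:215,225:315],6)
P=cloud(f); L=((P-ST)@RS-np.array([.0025,-.1,.056]))*1000
m=(L[...,0]<-76)&(L[...,0]>-100)&(abs(L[...,2])<28)&(abs(L[...,1])<30); l=L[m]; r=np.hypot(l[:,1],l[:,2]); a=np.degrees(np.arctan2(l[:,1],l[:,2]))
for b in range(-90,91,10):
    s=(a>=b)&(a<b+10); print(b,s.sum(),r[s].max().round(1) if s.any() else '-',l[s,0].mean().round() if s.any() else '',end=' | ')
m=(abs(L[...,0])<100)&(L[...,2]>15)&(L[...,2]<40)&(abs(L[...,1])<30); l=L[m];print('\nbody',l.min(0),l.max(0),l.mean(0)); print(arm.current_joints(),arm.current_time_s())
E
```

```text
[ 1.1150662   0.40659894 -0.70267344]
-90 0 -  | -80 2 21.5 -84.0 | -70 0 -  | -60 1 20.7 -83.0 | -50 2 21.8 -87.0 | -40 4 21.8 -83.0 | -30 3 23.9 -84.0 | -20 1 6.2 -82.0 | -10 1 9.2 -79.0 | 0 0 -  | 10 4 24.7 -87.0 | 20 5 29.7 -90.0 | 30 3 11.1 -89.0 | 40 5 24.2 -83.0 | 50 1 20.8 -80.0 | 60 3 22.3 -86.0 | 70 1 22.1 -87.0 | 80 0 -  | 90 0 -  | 
body [-99.77113834 -26.81797888  15.04319207] [88.39374895 28.79749809 34.31707162] [ 7.4497197   0.81797957 25.94457739]
[ 3.70309655e+01 -1.74707255e+01  1.15706433e+02  6.89489876e-03
  8.16454486e+01 -1.11677518e+02] 21.5
```

View pics/loaded.png

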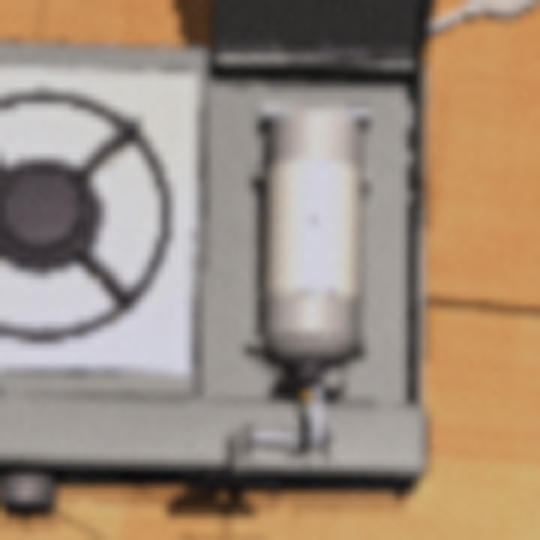

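```bash
python3 - <<'E'
from h import *
arm.move_ptp(lev(-.075,.13),RD)
arm.movel(lev(-.075,.027),RD,rate=.15); print(arm.current_eef_pos(),lev(-.075,.027),arm.current_force())
# rise along the arc while pushing back
for x,z in((-.052,.027),(-.035,.034),(-.015,.040),(0.002,.040)):
    h=arm.movel(lev(x,z),RD,rate=.06,threshold=15); print(x,h,np.round(arm.current_force(),1))
    if h: break
arm.hold(.4); arm.movel(lev(-.02,.09),RD,rate=.2)
f=grab('top'); P=cloud(f); L=(P-PIV)@RS*1000
m=(abs(L[...,1]-45)<25)&(abs(L[...,0])<75)&(L[...,2]>15)&(L[...,2]<60); l=L[m]; print(len(l),l.mean(0) if len(l) else '')
g=grab('scene'); P=cloud(g); L=(P-PIV)@RS*1000
m=(abs(L[...,1]-45)<28)&(abs(L[...,0])<80)&(L[...,2]>12)&(L[...,2]<52); l=L[m]; print(len(l),l.mean(0).round() if len(l) else '',l.max(0))
print(arm.current_time_s())
E
```

```text
[ 0.43021257 -0.05005687  0.12780143] [ 0.42958256 -0.05016948  0.127     ] [ 0.30255708 -0.25389183  0.06133255]
-0.052 False [-0.9 -0.2 -1.2]
-0.035 False [-1.1  0.1  1.3]
-0.015 False [ 0.8  0.8 -1.1]
0.002 False [ 0.1 -0.6  0.5]
0 
47 [36. 50. 26.] [50.14656316 72.14296182 37.87549252]
26.6333
```

```bash
python3 - <<'E'
from h import *
arm.movel(lev(.035,.09),RD,rate=.2); arm.movel(lev(.048,.055),RD,rate=.15)
h=arm.movel(lev(.048,.026),RD,rate=.03,threshold=8); e=(np.array(arm.current_eef_pos())-PIV)@RS*1000; print(h,e,arm.current_force()); 
arm.movel(lev(.04,.15),RD,rate=.2)
j=np.array(arm.current_joints()); j[0]+=55; arm.move_joints(j); arm.hold(.3)
fs=[vision.grab_frame('top') for _ in range(6)]; f=fs[0]; f['img']=np.mean([x['img'] for x in fs],0).astype(np.uint8); f['depth']=np.median([x['depth'] for x in fs],0).astype(np.float32)
P=cloud(f); L=(P-PIV)@RS*1000
m=(abs(L[...,1]-45)<25)&(L[...,0]<75)&(L[...,0]>15)&(L[...,2]>15)&(L[...,2]<60); l=L[m]; print(len(l),l.mean(0),l.max(0),np.sort(l[:,2])[-20:].round())
g=grab('scene')
save('locked',np.hstack([cv2.resize(f['img'][165:215,245:305],(480,400),interpolation=cv2.INTER_CUBIC),cv2.resize(f['img'],(320,400))]))
print(arm.current_time_s())
E
```

```text
True [47.99335934 45.00501444 34.59622183] [-1.40254743  0.58782595  6.89695738]
66 [44.33759388 43.88115083 31.10391015] [53.83382127 66.97153141 37.11581976] [34. 34. 34. 34. 34. 34. 34. 35. 35. 35. 35. 35. 35. 35. 36. 36. 36. 36.
 37. 37.]
31.375
```

View pics/locked.png

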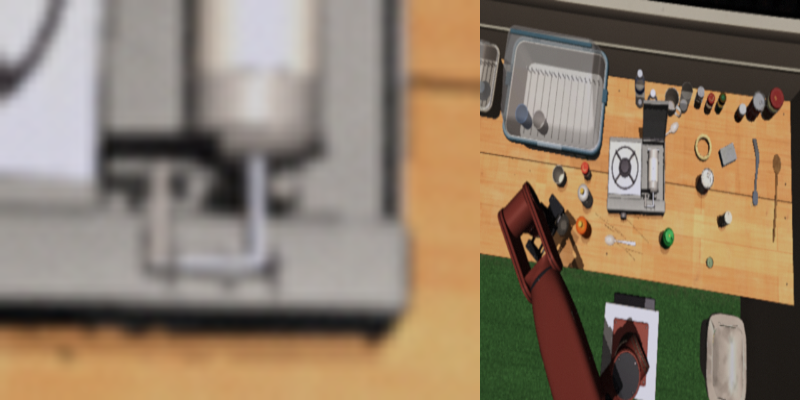

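```bash
python3 -c "
from h import *
print(arm.current_eef_pos(),arm.current_force()); close_job()"
```

```text
[0.34656173 0.42102605 0.24841357] [1.56638304 0.18347133 0.43727533]
the job is handed in; nothing more can be done
```

The canister with the notched collar is loaded in the bay, collar to the front panel, and the lever is locked in its notch. I've handed the job in at about 31 s.

- **Choosing the canister:** I took the grey one at about (537, 328) px in the first top view. It is the only non-green canister with a steel collar, and an enlarged crop showed the notch.
- **Lever at the start:** It was already leaning forward, so I didn't need to move it before loading.
- **Loading:** I gripped the canister from its notch side, so it lay down with the notch up. Before lowering, the depth readings put the notch within a few degrees of straight up. In the bay, readings were sparser and put it roughly 0–7° off upright, still well within what the tooth allows.
- **Lever lock:** I pushed the handle over its arc, it dropped back by its own weight, and I pressed it lightly (about 7 N). It stopped with the top of the bar 34.6 mm above the pivot; fully locked is 35 mm, and stopping short on the collar would leave it about 10 mm higher.
- **Surroundings:** In the last picture the lid is open, and the other canister and the bystanders look undisturbed. I judged this by eye only, without measuring their positions.
- **Disagreement:** My first stove fit put the bay about 3 mm further back than the cradles showed. I shifted the target 2 mm forward, within the 5 mm of play.

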